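# Put the hand stamps back in their rests

### The arm

A 6-joint arm with a two-finger parallel gripper is mounted at the origin on the work surface. World frame = base frame: x ahead of the robot, y to its left, z up, the work surface at z = 0. Lengths are in m, angles in degrees, forces in N, time in s.
With the tool pointing down it reaches from about 0.3 to 0.775 m from the base axis. Payload 14.6 kg.
Tool frame: the origin (TCP) lies on the centre line of the jaws, within the pads' length; the fingertips stand nose_length ahead of it and the grasp point (between the pads) lies 11 mm behind it (nose_length is the distance from the TCP to the fingertips, in m); z points along the fingers, y is the line along which they close (so a half turn about z gives the same grasp; the last joint's range is limited). The gripper opens to 85 mm and grips with 20 to 120 N. Pads are 22 mm wide; open, the fingers measure 114 mm over their backs; the gripper's body (76 mm by 85 mm) begins 54 mm behind the grasp point. The pads swing forward as they close: fully open they stand 13 mm farther back than shut.
Start: joints at [-79.676, 17.183, 87.147, -0, 75.671, -3.816], TCP at [0.134, -0.533, 0.239] pointing down, gripper open.
Joint ranges: [-173.82, 173.82], [-45.26, 126.66], [13.44, 144.39], [-59.66, 239.66], [0, 175.72], [-146.38, 146.38]. Speed limits (degrees/s): [127.2, 127.2, 147.25, 180, 180, 180].

### API

Orientations are given as a 3x3 rotation matrix whose columns are the frame's x, y, z axes.
In Python, from rig import * gives the robot as it stands. The module is installed in compiled form; this text tells all that it offers.
- The arm moves only by the tool move_arm, never from a script. Its argument "deltas" is a list of rows, each a list of 3 entries, a list of its own where there are three numbers: the shift along the tool's x, y, z each as a share of 0.4 m, from -1 to 1, then the turn, a rotation vector about the tool's x, y, z each as a share of 45 degrees, from -1 to 1, then the gripper's target within -1 to 1 (fully open at 1, half-way at 0, shut at -1). In form: [[[dx, dy, dz], [ax, ay, az], gripper], ...]. A call has 1 to 10 rows; each row is the pose to reach, as a shift and turn from the pose commanded when the call began, along the tool's axes at that moment; what a row does not reach only later rows make up. A row lasts 1/10 s, in which the tool goes at most 50 mm and 8.59 degrees, less where a joint would pass 70% of its speed; a pose out of reach is approached as far as the arm can. A call with a number of a shift or a turn outside -1 to 1 is refused whole. A call with a gripper value outside its range is refused whole. The fingers move at their own pace and stop on an object; "squeeze" is the grip in N (left out, the last holds). Time passes only in rows, so rows that repeat a pose let the fingers close. It gives the time, the measured TCP pose, the force, the opening and the grip force at its end, in the units of the state.
- state(): the state, without advancing time (a new reading comes with each control period).
- camera(name): name is "scene" or "top" or "wrist"; returns a dict with "image" (420x560x3 uint8, red, green, blue), "mtx" (3x3 intrinsics, pixels), "cam_to_world" (4x4, takes a point from camera to world coordinates); the wrist camera has in their place "T_tool_cam" (4x4, takes a point from camera to tool coordinates, whose origin is the TCP and whose axes are the flange's). Camera axes: x right, y up, looking along -z (the intrinsics and any distortion apply to the point x, -y, -z); pixel columns grow to the right and rows downward; lengths in m; the calibration is good to about 2 mm. A picture is of the moment at which its call begins: read the wrist's pose just before it. There is no depth.
- sign_off(): hands the job in; it is judged then, once.
The state is a dict: "time": time; "joints": joint angles; "qd": joint speeds; "joint_efforts": joint torques, N m; "tcp_pos": TCP position; "ee_rot": TCP orientation; "contact_force": force on the tool from outside, world axes, zero at the start; "wrist_torque": the same for the moment, N m; "opening": opening from 0.0 (shut) to 1.0 (fully open); "grip_force": force on a finger pad.
Only numpy, scipy, OpenCV 4.12 (cv2) and the standard library are available. Lean on these libraries where they do the work, as an engineer would, in place of code of your own. Each camera call takes 0.05 s, during which the arm holds its last target. There are 200 camera calls.

### The job

The signing is over: put the four hand stamps back, each upright in the shallow metal rest that matches the shape and size of its base (large round, small round, square, long), standing flat on the rest's floor inside the rim. Set each stamp down rather than dropping it, let go of it, and leave the stapler and the mug where they are.

Things in the scene. Friction and masses are not known exactly. Their poses are not given: they have to be found in the camera images.
- stamp_round_large: loose hand stamp standing on the table, 84 mm tall, about 0.11 kg. Its pale wooden base plate is round, 56 mm in diameter and 16 mm high; above it a steel collar (diameter 28 mm, to 24 mm height), a thin neck and an upright round black grip, diameter 24 mm, from 40 to 84 mm height. Origin: centre of the base's underside; z up. The four stamps differ only in their bases.
- stamp_round_small: loose hand stamp standing on the table, 84 mm tall, about 0.11 kg. Its pale wooden base plate is round, 32 mm in diameter and 16 mm high; above it a steel collar (diameter 28 mm, to 24 mm height), a thin neck and an upright round black grip, diameter 24 mm, from 40 to 84 mm height. Origin: centre of the base's underside; z up. The four stamps differ only in their bases.
- stamp_square: loose hand stamp standing on the table, 84 mm tall, about 0.11 kg. Its pale wooden base plate is square, 44 x 44 mm (sides along its x and y) and 16 mm high; above it a steel collar (diameter 28 mm, to 24 mm height), a thin neck and an upright round black grip, diameter 24 mm, from 40 to 84 mm height. Origin: centre of the base's underside; z up. The four stamps differ only in their bases.
- stamp_long: loose hand stamp standing on the table, 84 mm tall, about 0.11 kg. Its pale wooden base plate is a narrow rectangle, 70 mm along its x by 26 mm along its y and 16 mm high; above it a steel collar (diameter 28 mm, to 24 mm height), a thin neck and an upright round black grip, diameter 24 mm, from 40 to 84 mm height. Origin: centre of the base's underside; z up. The four stamps differ only in their bases.
- rest_round_large: fixed shallow open metal dish, the rest of stamp_round_large; its outline is round: 82 mm outside, 74 mm inside diameter. 12 mm high in all: floor 4 mm thick, rim 4 mm wide standing 8 mm above the floor; its inside is 18 mm wider than that stamp's base. Origin: centre of its underside on the table; z up.
- rest_round_small: fixed shallow open metal dish, the rest of stamp_round_small; its outline is round: 58 mm outside, 50 mm inside diameter. 12 mm high in all: floor 4 mm thick, rim 4 mm wide standing 8 mm above the floor; its inside is 18 mm wider than that stamp's base. Origin: centre of its underside on the table; z up.
- rest_square: fixed shallow open metal dish, the rest of stamp_square; its outline is square: 70 x 70 mm outside, 62 x 62 mm inside, sides along its x and y. 12 mm high in all: floor 4 mm thick, rim 4 mm wide standing 8 mm above the floor; its inside is 18 mm wider than that stamp's base. Origin: centre of its underside on the table; z up.
- rest_long: fixed shallow open metal dish, the rest of stamp_long; its outline is a rectangle: outside 96 mm along its x by 52 mm along its y, inside 88 x 44 mm. 12 mm high in all: floor 4 mm thick, rim 4 mm wide standing 8 mm above the floor; its inside is 18 mm wider than that stamp's base. Origin: centre of its underside on the table; z up.
- stapler: loose black stapler, 115 x 34 mm, 48 mm high, lying along its x; origin at the centre of its underside. A bystander, to be left alone.
- mug: loose white mug, 76 mm in diameter, 88 mm high, its handle at its +y side; origin at the centre of its underside. A bystander, to be left alone.
Not all that is in view belongs to the job. What is shaped like the rest_round_large but black is not meant.

How it is judged (in metres and radians):
At the end, for the whole second after the job is handed in: Each of the four stamps stands in the rest of its own base shape and size: base flat on the floor of the rest inside the rim (underside within 3 mm of the floor's height), centre within 15 mm of the rest's centre, upright within 0.08 rad, released and at rest (horizontal distance between stamp_round_large and rest_round_large below 0.015 m and z of stamp_round_large in the frame of rest_round_large between 0.001 and 0.007 m and angle between each of stamp_round_large, stamp_round_small, stamp_square, stamp_long's own z axis and vertical below 0.08 rad and linear speed of each of stamp_round_large, stamp_round_small, stamp_square, stamp_long below 0.02 m/s and angular speed of each of stamp_round_large, stamp_round_small, stamp_square, stamp_long below 0.2 rad/s and horizontal distance between stamp_round_small and rest_round_small below 0.015 m and z of stamp_round_small in the frame of rest_round_small between 0.001 and 0.007 m and horizontal distance between stamp_square and rest_square below 0.015 m and z of stamp_square in the frame of rest_square between 0.001 and 0.007 m and horizontal distance between stamp_long and rest_long below 0.015 m and z of stamp_long in the frame of rest_long between 0.001 and 0.007 m); the robot touches nothing.
It fails at once if a stamp is let go above its rest (its base 16 mm or more over the floor of the rest) instead of being set down ((horizontal distance between stamp_round_large and rest_round_large below 0.05 m and z of stamp_round_large in the frame of rest_round_large above 0.02 m and contact force between stamp_round_large and the fingers below 0.05 N) or (horizontal distance between stamp_round_small and rest_round_small below 0.05 m and z of stamp_round_small in the frame of rest_round_small above 0.02 m and contact force between stamp_round_small and the fingers below 0.05 N) or (horizontal distance between stamp_square and rest_square below 0.05 m and z of stamp_square in the frame of rest_square above 0.02 m and contact force between stamp_square and the fingers below 0.05 N) or (horizontal distance between stamp_long and rest_long below 0.05 m and z of stamp_long in the frame of rest_long above 0.02 m and contact force between stamp_long and the fingers below 0.05 N)).
It fails at once if the stapler is moved by more than 20 mm (distance of stapler from where it was at the start of the episode above 0.02 m).
It fails at once if the mug is moved by more than 20 mm (distance of mug from where it was at the start of the episode above 0.02 m).
It also fails if it takes over 101 s, if anything falls off the work surface, if the arm or the gripper's body presses on something with over 40 N, if the wrist force passes 120 N, or if a joint passes its speed limit or range.

## Working session

There is one attempt and no reset: what is moved stays moved. The work goes in short steps, Python scripts to look and compute and a tool call to move; the robot and the scene stay as the last step left them, time stands still between calls to the robot, and variables do not carry over. Pictures are saved under pics/ and viewed, at most 14 in all, crops included, and the job is handed in when it is done.

Besides the shell and the picture viewer there is one more tool, called by a JSON object that holds its "api" and its "payload". move_arm: Moves the arm, as the interface text tells. Shift numbers are shares of 0.4 m and turn numbers shares of 45 degrees, none past 1 either way. Its arguments: {"type":"object","properties":{"deltas":{"type":"array"},"squeeze":{"type":"number"}},"required":["deltas"]}

```bash
mkdir -p pics; python3 - <<'E'
from rig import *
import cv2,numpy as np,pickle
d={}
for n in("top","scene"):
    c=camera(n);d[n]=c;cv2.imwrite(f"pics/{n}0.png",cv2.resize(c["image"][:,:,::-1],(784,588),interpolation=cv2.INTER_CUBIC))
    print(n,c["mtx"],c["cam_to_world"],[k for k in c])
pickle.dump(d,open("c0.pkl","wb"))
s=state();print({k:np.round(v,3) for k,v in s.items()})
try: print(nose_length)
except Exception as e: print(e)
E
```

```text
top [[519.554633     0.         277.50840476]
 [  0.         519.554633   212.02512605]
 [  0.           0.           1.        ]] [[-0.03050586  0.98610931 -0.16327224  0.32323889]
 [-0.99897547 -0.03554218 -0.02801377 -0.01353153]
 [-0.03342769  0.16225038  0.98618325  1.15241682]
 [ 0.          0.          0.          1.        ]] ['image', 'mtx', 'cam_to_world']
scene [[481.30397546   0.         277.72611225]
 [  0.         481.30397546 209.93277144]
 [  0.           0.           1.        ]] [[-0.35783829 -0.54680717  0.75693704  1.37669739]
 [ 0.93374968 -0.21644212  0.285069    0.34912913]
 [ 0.00795528  0.80879832  0.5880323   0.69676213]
 [ 0.          0.          0.          1.        ]] ['image', 'mtx', 'cam_to_world']
{'time': np.float64(0.1), 'joints': array([-7.9674e+01,  1.7214e+01,  8.7176e+01, -1.0000e-03,  7.5671e+01,
       -3.8160e+00]), 'qd': array([-0.006,  0.005, -0.152, -0.066, -0.039,  0.078]), 'joint_efforts': array([ 1.0000e-03, -5.4438e+01, -3.6237e+01, -0.0000e+00,  3.0000e-03,
       -0.0000e+00]), 'tcp_pos': array([ 0.134, -0.533,  0.239]), 'ee_rot': array([[ 0.97 ,  0.244, -0.   ],
       [ 0.244, -0.97 ,  0.001],
       [ 0.   , -0.001, -1.   ]]), 'contact_force': array([-0.436, -0.015,  0.146]), 'wrist_torque': array([ 0.084, -0.012,  0.023]), 'grip_force': np.float64(0.0), 'opening': np.float64(1.001)}
0.008
```

View pics/top0.png

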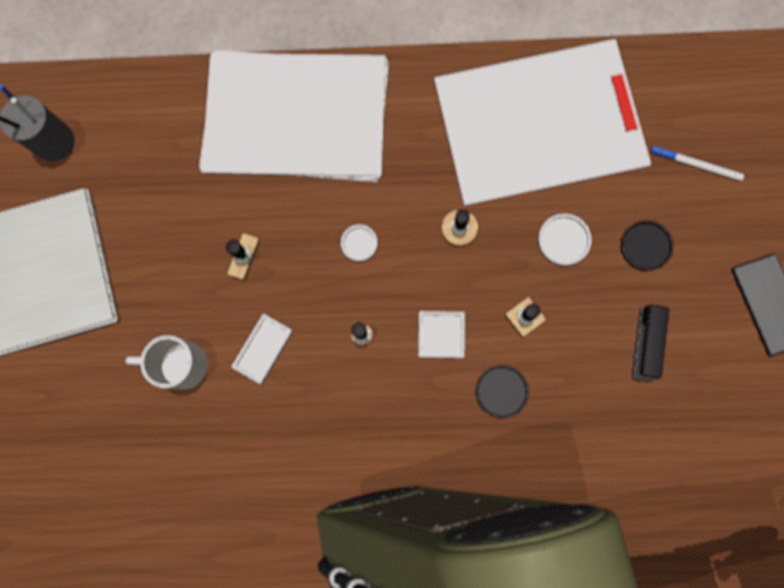

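View pics/scene0.png

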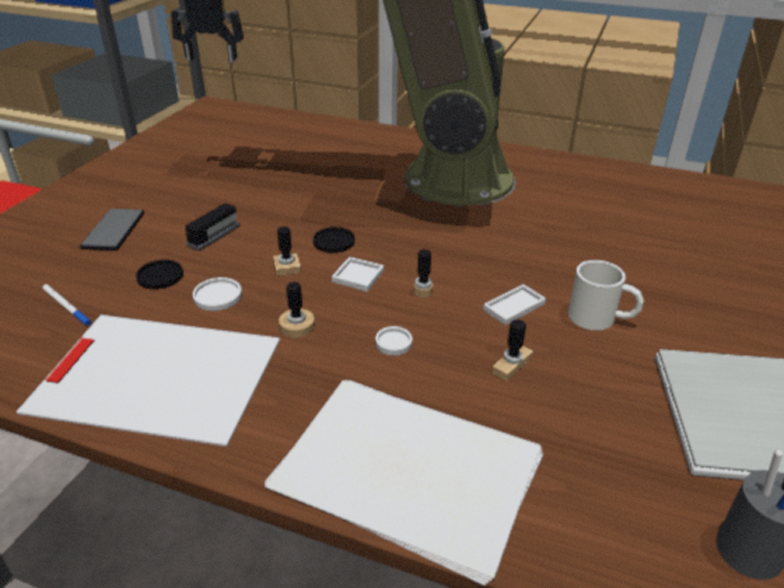

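The top view (784 px wide) shows these stamps: long (243,256), large round (460,227), small round (361,333), square (525,316). The white rests are long (262,348), small round (359,242), square (441,334) and large round (565,239). The stapler is at (651,343) and the mug at (173,363). Next I segment and measure.

```bash
cat > h.py <<'E'
import numpy as np,cv2,pickle
def ray(c,uv,z):
    uv=np.atleast_2d(uv).astype(float);K=c["mtx"];T=np.array(c["cam_to_world"])
    d=np.c_[(uv[:,0]-K[0,2])/K[0,0],-(uv[:,1]-K[1,2])/K[1,1],-np.ones(len(uv))]@T[:3,:3].T
    return T[:3,3]+d*((z-T[2,3])/d[:,2])[:,None]
def proj(c,P):
    T=np.array(c["cam_to_world"]);p=(np.atleast_2d(P)-T[:3,3])@T[:3,:3];K=c["mtx"]
    return np.c_[K[0,2]+K[0,0]*p[:,0]/-p[:,2],K[1,2]+K[1,1]*p[:,1]/p[:,2]]
def blob(mask,uv,r=40):
    n,l,st,ce=cv2.connectedComponentsWithStats(mask.astype(np.uint8))
    m=np.zeros_like(l,np.uint8);yy,xx=np.mgrid[:l.shape[0],:l.shape[1]]
    near=(np.hypot(xx-uv[0],yy-uv[1])<r)
    for i in range(1,n):
        if np.hypot(*(ce[i]-uv))<r*.6 and st[i,4]>12: m[l==i]=1
    return m
def hullw(c,m,z):
    k=8;M=cv2.resize(m.astype(np.float32),None,fx=k,fy=k,interpolation=cv2.INTER_LINEAR)>.5
    cs,_=cv2.findContours(M.astype(np.uint8),cv2.RETR_EXTERNAL,cv2.CHAIN_APPROX_NONE)
    p=np.vstack([x[:,0] for x in cs]);p=cv2.convexHull(p)[:,0]
    return ray(c,(p+.5)/k-.5,z)[:,:2]
E
python3 - <<'E'
from h import *
d=pickle.load(open("c0.pkl","rb"))
R={"long":(262,348),"small":(359,242),"square":(441,334),"large":(565,239)}
S={"long":(243,256),"small":(361,336),"square":(525,316),"large":(460,227)}
c=d["top"];im=c["image"].astype(int);r,g,b=im[...,0],im[...,1],im[...,2]
white=(r>125)&(abs(r-b)<40)
wood=(r>135)&(r-b>45)&(g>95)
for nm,D,mk,z in(("rest",R,white,.012),("stamp",S,wood,.016)):
  for k,uv in D.items():
    m=blob(mk,np.array(uv)/1.4,20 if nm=="stamp" else 28)
    if m.sum()==0: print(nm,k,"none");continue
    w=hullw(c,m,z)
    (cx,cy),(a,bb),t=cv2.minAreaRect((w*1000).astype(np.float32)); (ex,ey),rr=cv2.minEnclosingCircle((w*1000).astype(np.float32))
    print(nm,k,m.sum(),"rect",np.round([cx,cy,a,bb,t],1),"circ",np.round([ex,ey,2*rr],1))
dark=(r+g+b<110)
for k,uv in S.items():
    m=blob(dark,np.array(uv)/1.4-[0,6],18); print(k,m.sum(),np.argwhere(m)[:, ::-1].mean(0) if m.sum() else 0)
E
```

```text
rest long 1154 rect [437.4 223.   58.3 102.5  58.5] circ [437.  222.3 113.2]
rest small 576 rect [603.2  64.7  60.8  62.4  88.4] circ [603.6  65.1  64.2]
rest square 1128 rect [450.2 -62.   77.1  75.   88. ] circ [450.1 -61.5 102.6]
rest large 1133 rect [ 596.8 -265.2   85.    86.2   42.7] circ [ 596.6 -265.    87.9]
stamp long 264 rect [588.2 252.4  31.5  76.2  68.9] circ [588.5 253.6  77.5]
stamp small none
stamp square 286 rect [ 473.3 -195.    50.    49.1   34. ] circ [ 473.  -194.7   64.9]
stamp large 350 rect [620.4 -97.8  60.7  58.7  73.1] circ [622.1 -98.4  62.2]
long 39 [170.58974359 180.53846154]
small 0 0
square 19 [375.84210526 225.47368421]
large 29 [328.72413793 160.        ]
```

```bash
cat >> h.py <<'E'
def go(x,y,z,yaw):
    "shares for a move to TCP x,y,z with tool x axis at yaw (deg), tool down"
    from rig import state
    from scipy.spatial.transform import Rotation as Ro
    s=state();R=np.array(s["ee_rot"]);p=np.array(s["tcp_pos"])
    a=np.radians(yaw);G=np.array([[np.cos(a),np.sin(a),0],[np.sin(a),-np.cos(a),0],[0,0,-1]])
    d=R.T@(np.array([x,y,z])-p);w=np.degrees(Ro.from_matrix(R.T@G).as_rotvec())
    print("t %.1f"%s["time"],"shift",np.round(d/.4,3),"turn",np.round(w/45,3),"mm",np.round(d*1000),"yaw",round(np.degrees(np.arctan2(R[1,0],R[0,0])),1))
E
python3 - <<'E'
from h import *
c=pickle.load(open("c0.pkl","rb"))["top"]
print(ray(c,np.array([[361,327],[364,341]])/1.4,[.084,.016]))
print(c["image"][225:252:2,250:270:2].sum(2))
go(.473,-.195,.239,34); go(.46,-.15,.239,14)
E
```

```text
[[0.4563336  0.05894868 0.084     ]
 [0.44251734 0.05938423 0.016     ]]
[[269 263 261 268 264 268 266 258 260 257]
 [246 243 246 247 246 243 249 243 247 245]
 [257 265 250 223 245 258 259 264 263 260]
 [261 227 166 160 163 225 272 248 246 261]
 [233 148 170 177 177 185 421 295 217 232]
 [204 144 184 198 196 152 466 495 228 211]
 [225 151 177 202 188 123 419 541 272 219]
 [288 279 141 166 137  63 379 488 294 236]
 [296 438 269 138 101 192 420 488 259 255]
 [251 339 364 359 345 356 342 311 235 251]
 [252 245 250 322 340 289 266 239 258 271]
 [267 267 230 201 202 191 225 268 267 273]
 [259 266 260 248 232 247 251 255 259 262]
 [265 260 264 264 267 268 266 261 257 260]]
t 0.1 shift [ 1.028 -0.613  0.   ] turn [-0.001 -0.    -0.441] mm [ 411. -245.    0.] yaw 14.1
t 0.1 shift [ 1.024 -0.73   0.   ] turn [-0.001 -0.     0.003] mm [ 409. -292.    0.] yaw 14.1
```

{"api": "move_arm", "payload": {"deltas": [[[1, -0.61, 0], [0, 0, -0.44], 1], [[1, -0.61, 0], [0, 0, -0.44], 0.3], [[1, -0.61, 0], [0, 0, -0.44], 0.3], [[1, -0.61, 0], [0, 0, -0.44], 0.3], [[1, -0.61, 0], [0, 0, -0.44], 0.3], [[1, -0.61, 0], [0, 0, -0.44], 0.3], [[1, -0.61, 0], [0, 0, -0.44], 0.3], [[1, -0.61, 0], [0, 0, -0.44], 0.3], [[1, -0.61, 0], [0, 0, -0.44], 0.3], [[1, -0.61, 0], [0, 0, -0.44], 0.3]], "squeeze": 30}}

```text
time: 1.1
tcp_pos: [0.4646, -0.196, 0.239]
ee_rot: [[0.828, 0.561, -0.0], [0.561, -0.828, 0.001], [0.0, -0.001, -1.0]]
contact_force: [0.1, -0.1, 0.2]
opening: 0.647
grip_force: 0.0
```

{"api": "move_arm", "payload": {"deltas": [[[0, 0, 0], [0, 0, 0], 0.3], [[0, 0, 0], [0, 0, 0], 0.3]]}}

```text
time: 1.3
tcp_pos: [0.4624, -0.199, 0.239]
ee_rot: [[0.829, 0.559, -0.001], [0.559, -0.829, 0.0], [-0.001, -0.001, -1.0]]
contact_force: [-0.6, -0.7, 0.1]
opening: 0.646
grip_force: 0.0
```

```bash
cat >> h.py <<'E'
def wrist(fn):
    from rig import state,camera
    s=state();c=dict(camera("wrist"));T=np.eye(4);T[:3,:3]=s["ee_rot"];T[:3,3]=s["tcp_pos"]
    c["cam_to_world"]=T@np.array(c["T_tool_cam"]);cv2.imwrite(fn,c["image"][:,:,::-1]);return c
def gripfix(c,xy):
    pass
E
python3 - <<'E'
from h import *
c=wrist("pics/w1.png");pickle.dump(c,open("c1.pkl","wb"))
print(np.round(c["cam_to_world"],3)); print([k for k in c])
print(proj(c,[[.473,-.195,.016],[.473,-.195,.084],[.45,-.062,.012],[.597,-.265,.012],[.621,-.098,.016]]).round())
go(.473,-.195,.1,34)
E
```

```text
[[ 0.559  0.796  0.234  0.522]
 [-0.829  0.536  0.157 -0.158]
 [-0.001 -0.282  0.96   0.374]
 [ 0.     0.     0.     1.   ]]
['image', 'mtx', 'T_tool_cam', 'cam_to_world']
[[277. 172.]
 [278. 185.]
 [162. 120.]
 [396. 112.]
 [280. -12.]]
t 1.4 shift [0.029 0.006 0.348] turn [-0.001  0.001 -0.002] mm [ 12.   2. 139.] yaw 33.9
```

View pics/w1.png

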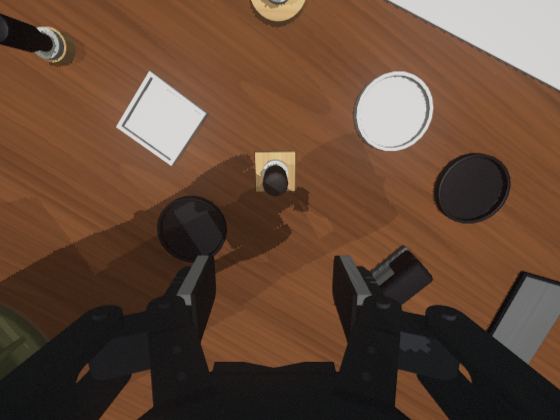

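The wrist view confirms the fixes. The square stamp's base is centred at (275,172) against a predicted (277,172), with its edges aligned to the tool. The square rest is at (162,118) and the large rest at (394,111), both within about 1 mm. I'm descending on the square stamp.

{"api": "move_arm", "payload": {"deltas": [[[0.028, 0.004, 0], [0, 0, 0], 0.3], [[0.028, 0.004, 0.1], [0, 0, 0], 0.3], [[0.028, 0.004, 0.2], [0, 0, 0], 0.3], [[0.028, 0.004, 0.3], [0, 0, 0], 0.3], [[0.028, 0.004, 0.4], [0, 0, 0], 0.3], [[0.028, 0.004, 0.465], [0, 0, 0], 0.3], [[0.028, 0.004, 0.465], [0, 0, 0], 0.3], [[0.028, 0.004, 0.465], [0, 0, 0], -0.7], [[0.028, 0.004, 0.465], [0, 0, 0], -0.7], [[0.028, 0.004, 0.465], [0, 0, 0], -0.7]], "squeeze": 30}}

```text
time: 2.35
tcp_pos: [0.4736, -0.1945, 0.0549]
ee_rot: [[0.83, 0.558, 0.002], [0.558, -0.83, -0.001], [0.001, 0.002, -1.0]]
contact_force: [-0.5, 0.4, 5.4]
opening: 0.274
grip_force: 32.8
```

{"api": "move_arm", "payload": {"deltas": [[[0, 0, 0], [0, 0, 0], -0.7], [[0, 0, 0], [0, 0, 0], -0.7], [[0, 0, 0], [0, 0, 0], -0.7]]}}

```text
time: 2.65
tcp_pos: [0.4736, -0.1945, 0.0549]
ee_rot: [[0.83, 0.558, 0.003], [0.558, -0.83, -0.001], [0.001, 0.003, -1.0]]
contact_force: [-0.6, 0.9, 8.5]
opening: 0.274
grip_force: 33.1
```

```bash
python3 - <<'E'
from h import *
go(.450,-.062,.13,-2)
c=pickle.load(open("c1.pkl","rb"));print(ray(c,[[53,46]],.016))
E
```

```text
t 2.6 shift [ 0.136 -0.307 -0.188] turn [ 0.003 -0.003  0.799] mm [  54. -123.  -75.] yaw 33.9
[[0.45291957 0.06201797 0.016     ]]
```

{"api": "move_arm", "payload": {"deltas": [[[0, 0, -0.05], [0, 0, 0], -0.7], [[0, 0, -0.1], [0, 0, 0], -0.7], [[0.136, -0.307, -0.1], [0, 0, 0.8], -0.7], [[0.136, -0.307, -0.1], [0, 0, 0.8], -0.7], [[0.136, -0.307, -0.1], [0, 0, 0.8], -0.7], [[0.136, -0.307, -0.1], [0, 0, 0.8], -0.7], [[0.136, -0.307, -0.1], [0, 0, 0.8], -0.7], [[0.136, -0.307, -0.1], [0, 0, 0.8], -0.7], [[0.136, -0.307, -0.1], [0, 0, 0.8], -0.7], [[0.136, -0.307, -0.1], [0, 0, 0.8], -0.7]]}}

```text
time: 3.65
tcp_pos: [0.4495, -0.0621, 0.0935]
ee_rot: [[0.999, -0.035, 0.0], [-0.035, -0.999, -0.0], [0.0, 0.0, -1.0]]
contact_force: [-0.2, 0.1, -1.6]
opening: 0.273
grip_force: 32.4
```

```bash
python3 - <<'E'
from h import *
c=wrist("pics/w2.png");pickle.dump(c,open("c2.pkl","wb"))
go(.450,-.062,.059,-2)
E
```

```text
t 3.7 shift [ 0.001 -0.     0.086] turn [-0. -0. -0.] mm [ 1. -0. 34.] yaw -2.0
```

View pics/w2.png

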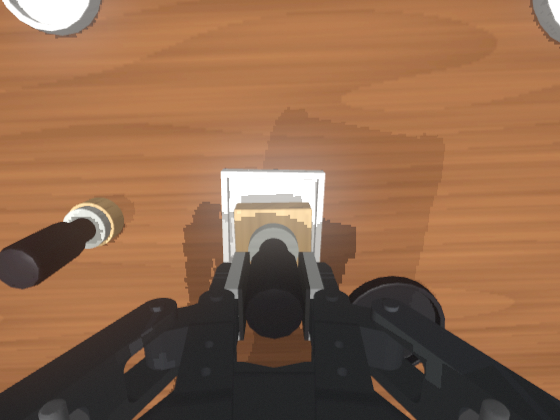

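The stamp's base (columns 235–312) sits centred and aligned over the square rest (221–325). The small stamp's base is at (93,224). Lowering now.

{"api": "move_arm", "payload": {"deltas": [[[0, 0, 0.03], [0, 0, 0], -0.7], [[0, 0, 0.055], [0, 0, 0], -0.7], [[0, 0, 0.07], [0, 0, 0], -0.7], [[0, 0, 0.08], [0, 0, 0], -0.7], [[0, 0, 0.085], [0, 0, 0], -0.7], [[0, 0, 0.085], [0, 0, 0], -0.7], [[0, 0, 0.085], [0, 0, 0], -0.7]]}}

```text
time: 4.4
tcp_pos: [0.4495, -0.0618, 0.0594]
ee_rot: [[0.999, -0.036, 0.0], [-0.036, -0.999, -0.0], [0.0, 0.0, -1.0]]
contact_force: [0.4, 0.9, -1.8]
opening: 0.269
grip_force: 32.3
```

{"api": "move_arm", "payload": {"deltas": [[[0, 0, 0.003], [0, 0, 0], -0.7], [[0, 0, 0.006], [0, 0, 0], -0.7], [[0, 0, 0.006], [0, 0, 0], -0.7]]}}

```text
time: 4.7
tcp_pos: [0.4502, -0.0616, 0.0584]
ee_rot: [[0.999, -0.036, 0.002], [-0.036, -0.999, 0.0], [0.002, -0.0, -1.0]]
contact_force: [-6.1, 5.8, 21.3]
opening: 0.271
grip_force: 34.5
```

{"api": "move_arm", "payload": {"deltas": [[[0, 0, -0.003], [0, 0, 0], -0.7], [[0, 0, -0.003], [0, 0, 0], -0.3], [[0, 0, -0.003], [0, 0, 0], 0], [[0, 0, -0.003], [0, 0, 0], 0.3], [[0, 0, -0.003], [0, 0, 0], 0.3], [[0, 0, -0.05], [0, 0, 0], 0.3], [[0, 0, -0.15], [0, 0, 0], 0.3], [[0, 0, -0.25], [0, 0, 0], 0.3], [[0, 0, -0.35], [0, 0, 0], 0.3], [[0, 0, -0.35], [0, 0, 0], 0.3]]}}

```text
time: 5.7
tcp_pos: [0.4511, -0.0622, 0.2016]
ee_rot: [[0.999, -0.036, 0.008], [-0.036, -0.999, -0.002], [0.008, 0.001, -1.0]]
contact_force: [0.3, -0.1, -0.9]
opening: 0.649
grip_force: 0.0
```

```bash
python3 - <<'E'
from h import *
c2=pickle.load(open("c2.pkl","rb"));print(ray(c2,[[93,225]],.016))
c=wrist("pics/w3.png");pickle.dump(c,open("c3.pkl","wb"))
print(proj(c,[[.45,-.062,.02],[.45,-.062,.088],[.452,.0605,.016],[.452,.0605,.084]]).round())
go(.452,.0605,.2,0)
E
```

```text
[[0.45228504 0.06352899 0.016     ]]
[[274. 192.]
 [274. 211.]
 [153. 194.]
 [123. 212.]]
t 5.8 shift [-0.007 -0.306 -0.003] turn [ 0.001 -0.006 -0.046] mm [  -3. -123.   -1.] yaw -2.1
```

View pics/w3.png

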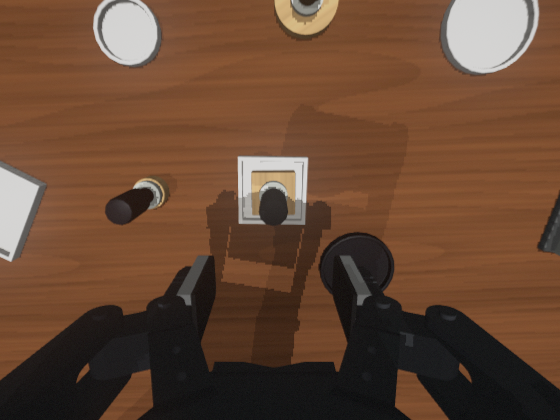

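The square stamp stands squarely in its rest, base centred at (273,192). The small stamp's base is at (149,193), so y ≈ 0.063. I'm fetching it.

{"api": "move_arm", "payload": {"deltas": [[[-0.005, -0.313, 0], [0, 0, -0.046], 0.3], [[-0.005, -0.313, 0], [0, 0, -0.046], 0.3], [[-0.005, -0.313, 0], [0, 0, -0.046], 0.3], [[-0.005, -0.313, 0.1], [0, 0, -0.046], 0.3], [[-0.005, -0.313, 0.2], [0, 0, -0.046], 0.3], [[-0.005, -0.313, 0.3], [0, 0, -0.046], 0.3], [[-0.005, -0.313, 0.365], [0, 0, -0.046], 0.3], [[-0.005, -0.313, 0.365], [0, 0, -0.046], 0.3], [[-0.005, -0.313, 0.365], [0, 0, -0.046], -0.2], [[-0.005, -0.313, 0.365], [0, 0, -0.046], -0.7]]}}

```text
time: 6.75
tcp_pos: [0.4525, 0.0634, 0.0521]
ee_rot: [[1.0, 0.0, 0.002], [0.0, -1.0, 0.0], [0.002, -0.0, -1.0]]
contact_force: [-0.6, -0.0, -0.5]
opening: 0.319
grip_force: 0.0
```

{"api": "move_arm", "payload": {"deltas": [[[0, 0, 0], [0, 0, 0], -0.7], [[0, 0, 0], [0, 0, 0], -0.7], [[0, 0, 0], [0, 0, 0], -0.7]]}}

```text
time: 7.05
tcp_pos: [0.4526, 0.0634, 0.0521]
ee_rot: [[1.0, 0.0, 0.002], [0.0, -1.0, 0.0], [0.002, -0.0, -1.0]]
contact_force: [-0.1, 0.0, 7.6]
opening: 0.269
grip_force: 32.6
```

```bash
python3 - <<'E'
from h import *
c=pickle.load(open("c3.pkl","rb"));print(ray(c,[[128,31]],.012))
c=pickle.load(open("c1.pkl","rb"));print(ray(c,[[394,111]],.012))
go(.603,.065,.1,0)
E
```

```text
[[0.60116456 0.06406547 0.012     ]]
[[ 0.59643791 -0.26217338  0.012     ]]
t 7.0 shift [ 0.376 -0.004 -0.119] turn [-0.    -0.003  0.   ] mm [150.  -2. -48.] yaw 0.0
```

{"api": "move_arm", "payload": {"deltas": [[[0, 0, -0.05], [0, 0, 0], -0.7], [[0, 0, -0.1], [0, 0, 0], -0.7], [[0.374, -0.003, -0.1], [0, -0.003, 0], -0.7], [[0.374, -0.003, -0.1], [0, -0.003, 0], -0.7], [[0.374, -0.003, -0.1], [0, -0.003, 0], -0.7], [[0.374, -0.003, -0.1], [0, -0.003, 0], -0.7], [[0.374, -0.003, -0.1], [0, -0.003, 0], -0.7], [[0.374, -0.003, -0.06], [0, -0.003, 0], -0.7], [[0.374, -0.003, -0.04], [0, -0.003, 0], -0.7], [[0.374, -0.003, -0.04], [0, -0.003, 0], -0.7]]}}

```text
time: 8.05
tcp_pos: [0.6001, 0.0646, 0.0653]
ee_rot: [[1.0, 0.0, -0.005], [0.0, -1.0, -0.0], [-0.005, 0.0, -1.0]]
contact_force: [-0.2, -0.3, -1.8]
opening: 0.274
grip_force: 31.9
```

```bash
python3 - <<'E'
from h import *
c=wrist("pics/w4.png");pickle.dump(c,open("c4.pkl","wb"))
go(.6025,.0645,.056,0)
E
```

```text
t 8.1 shift [0.005 0.    0.026] turn [0.    0.005 0.   ] mm [ 2.  0. 10.] yaw 0.0
```

View pics/w4.png

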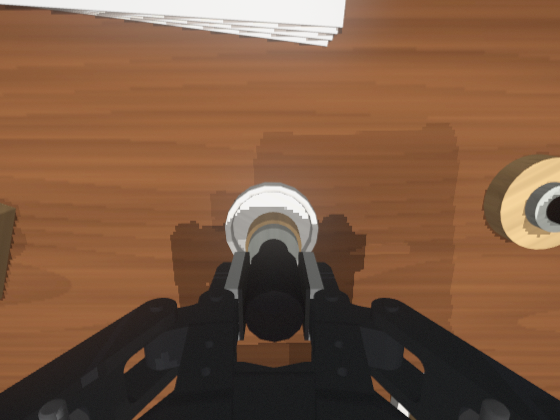

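The small base sits over its rest, with the ring at columns 226–318 and centre about (272,230). I'm setting it down in small steps.

{"api": "move_arm", "payload": {"deltas": [[[0.005, 0, 0.01], [0, 0.005, 0], -0.7], [[0.005, 0, 0.018], [0, 0.005, 0], -0.7], [[0.005, 0, 0.023], [0, 0.005, 0], -0.7], [[0.005, 0, 0.025], [0, 0.005, 0], -0.7], [[0.005, 0, 0.025], [0, 0.005, 0], -0.7]]}}

```text
time: 8.6
tcp_pos: [0.6034, 0.0646, 0.0568]
ee_rot: [[1.0, 0.0, 0.001], [0.0, -1.0, -0.0], [0.001, 0.0, -1.0]]
contact_force: [-0.3, -0.5, -2.1]
opening: 0.275
grip_force: 31.9
```

{"api": "move_arm", "payload": {"deltas": [[[0, 0, 0.002], [0, 0, 0], -0.7], [[0, 0, 0.004], [0, 0, 0], -0.7], [[0, 0, 0.004], [0, 0, 0], -0.7]]}}

```text
time: 8.9
tcp_pos: [0.6038, 0.0646, 0.0562]
ee_rot: [[1.0, 0.0, 0.003], [0.0, -1.0, 0.0], [0.003, -0.0, -1.0]]
contact_force: [-2.2, 0.2, 5.9]
opening: 0.274
grip_force: 32.8
```

{"api": "move_arm", "payload": {"deltas": [[[0, 0, 0], [0, 0, 0], -0.3], [[0, 0, 0], [0, 0, 0], 0], [[0, 0, 0], [0, 0, 0], 0.3], [[0, 0, 0], [0, 0, 0], 0.3], [[0, 0, -0.05], [0, 0, 0], 0.3], [[0, 0, -0.15], [0, 0, 0], 0.3], [[0, 0, -0.25], [0, 0, 0], 0.3], [[0, 0, -0.35], [0, 0, 0], 0.3], [[0, 0, -0.35], [0, 0, 0], 0.3]]}}

```text
time: 9.8
tcp_pos: [0.6051, 0.0647, 0.2013]
ee_rot: [[1.0, 0.0, 0.011], [0.0, -1.0, 0.0], [0.011, -0.0, -1.0]]
contact_force: [-0.4, 0.9, -0.1]
opening: 0.652
grip_force: 0.0
```

```bash
python3 - <<'E'
from h import *
c=wrist("pics/w5.png");pickle.dump(c,open("c5.pkl","wb"))
print(proj(c,[[.603,.0645,.02],[.603,.0645,.012],[.621,-.098,.016],[.588,.253,.016]]).round())
go(.621,-.098,.2,0); go(.588,.253,.2,-21)
E
```

```text
[[275. 194.]
 [275. 192.]
 [438. 175.]
 [ 91. 207.]]
t 9.8 shift [ 0.042  0.407 -0.005] turn [-0.    -0.008  0.   ] mm [ 17. 163.  -2.] yaw 0.0
t 9.8 shift [-0.04  -0.471 -0.005] turn [-0.002 -0.008  0.467] mm [ -16. -188.   -2.] yaw 0.0
```

View pics/w5.png

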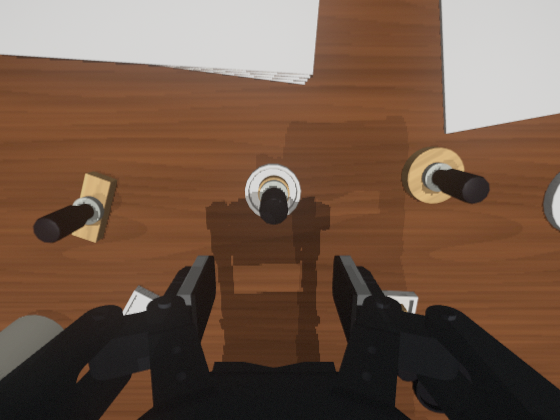

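The small stamp is centred in its ring at (273,191). The large stamp's base is at (436,175), about 1 mm from prediction, and the long base is near (93,208). Next is the large stamp.

{"api": "move_arm", "payload": {"deltas": [[[0.041, 0.404, 0], [0, -0.008, 0], 0.3], [[0.041, 0.404, 0], [0, -0.008, 0], 0.3], [[0.041, 0.404, 0], [0, -0.008, 0], 0.3], [[0.041, 0.404, 0], [0, -0.008, 0], 0.3], [[0.041, 0.404, 0.1], [0, -0.008, 0], 0.3], [[0.041, 0.404, 0.2], [0, -0.008, 0], 0.3], [[0.041, 0.404, 0.3], [0, -0.008, 0], 0.3], [[0.041, 0.404, 0.366], [0, -0.008, 0], 0.3], [[0.041, 0.404, 0.366], [0, -0.008, 0], 0.3], [[0.041, 0.404, 0.366], [0, -0.008, 0], -0.2]]}}

```text
time: 10.85
tcp_pos: [0.6199, -0.0967, 0.049]
ee_rot: [[1.0, 0.0, -0.006], [0.0, -1.0, 0.0], [-0.006, -0.0, -1.0]]
contact_force: [-0.1, -0.3, 0.0]
opening: 0.493
grip_force: 0.0
```

{"api": "move_arm", "payload": {"deltas": [[[0, 0, 0], [0, 0, 0], -0.7], [[0, 0, 0], [0, 0, 0], -0.7], [[0, 0, 0], [0, 0, 0], -0.7], [[0, 0, 0], [0, 0, 0], -0.7]]}}

```text
time: 11.25
tcp_pos: [0.6208, -0.097, 0.0507]
ee_rot: [[1.0, 0.0, -0.002], [0.0, -1.0, -0.0], [-0.002, 0.0, -1.0]]
contact_force: [-0.4, 1.2, 5.5]
opening: 0.275
grip_force: 29.9
```

```bash
python3 - <<'E'
from h import *
go(.597,-.263,.1,0)
E
```

```text
t 11.2 shift [-0.06   0.415 -0.123] turn [0.001 0.002 0.   ] mm [-24. 166. -49.] yaw 0.0
```

{"api": "move_arm", "payload": {"deltas": [[[0, 0, -0.05], [0, 0, 0], -0.7], [[0, 0, -0.1], [0, 0, 0], -0.7], [[-0.06, 0.415, -0.1], [0, 0.002, 0], -0.7], [[-0.06, 0.415, -0.1], [0, 0.002, 0], -0.7], [[-0.06, 0.415, -0.1], [0, 0.002, 0], -0.7], [[-0.06, 0.415, -0.1], [0, 0.002, 0], -0.7], [[-0.06, 0.415, -0.1], [0, 0.002, 0], -0.7], [[-0.06, 0.415, -0.06], [0, 0.002, 0], -0.7], [[-0.06, 0.415, -0.04], [0, 0.002, 0], -0.7], [[-0.06, 0.415, -0.04], [0, 0.002, 0], -0.7]]}}

```text
time: 12.25
tcp_pos: [0.5955, -0.2612, 0.0628]
ee_rot: [[1.0, 0.002, -0.006], [0.002, -1.0, 0.002], [-0.006, -0.002, -1.0]]
contact_force: [-0.2, 0.6, -1.0]
opening: 0.27
grip_force: 29.8
```

```bash
python3 - <<'E'
from h import *
c=wrist("pics/w6.png");pickle.dump(c,open("c6.pkl","wb"))
go(.597,-.263,.055,0)
E
```

```text
t 12.3 shift [0.003 0.004 0.022] turn [-0.001  0.006  0.002] mm [1. 1. 9.] yaw 0.1
```

View pics/w6.png

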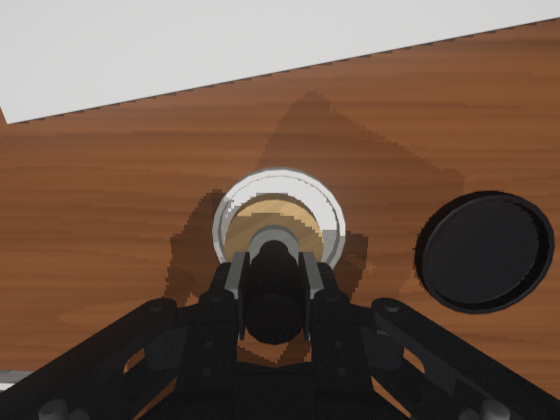

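The large base (columns 224–322) is about 4 mm left of its rest's centre (213–346). I'm shifting right and lowering.

{"api": "move_arm", "payload": {"deltas": [[[0.003, 0.009, 0], [0, 0.006, 0], -0.7], [[0.003, 0.009, 0.01], [0, 0.006, 0], -0.7], [[0.003, 0.009, 0.017], [0, 0.006, 0], -0.7], [[0.003, 0.009, 0.02], [0, 0.006, 0], -0.7], [[0.003, 0.009, 0.022], [0, 0.006, 0], -0.7], [[0.003, 0.009, 0.022], [0, 0.006, 0], -0.7]]}}

```text
time: 12.9
tcp_pos: [0.5971, -0.2666, 0.0561]
ee_rot: [[1.0, 0.0, 0.001], [0.0, -1.0, 0.0], [0.001, -0.0, -1.0]]
contact_force: [0.9, -0.7, -1.2]
opening: 0.275
grip_force: 29.8
```

{"api": "move_arm", "payload": {"deltas": [[[0, -0.003, 0.002], [0, 0, 0], -0.7], [[0, -0.003, 0.004], [0, 0, 0], -0.7], [[0, -0.003, 0.005], [0, 0, 0], -0.7], [[0, -0.003, 0.005], [0, 0, 0], -0.7]]}}

```text
time: 13.3
tcp_pos: [0.5975, -0.2653, 0.0548]
ee_rot: [[1.0, 0.0, 0.002], [0.0, -1.0, -0.0], [0.002, 0.0, -1.0]]
contact_force: [-0.7, 2.3, 4.8]
opening: 0.271
grip_force: 30.3
```

Contact is light. Releasing and rising.

{"api": "move_arm", "payload": {"deltas": [[[0, 0, 0], [0, 0, 0], -0.3], [[0, 0, 0], [0, 0, 0], 0], [[0, 0, 0], [0, 0, 0], 0.3], [[0, 0, 0], [0, 0, 0], 0.3], [[0, 0, -0.05], [0, 0, 0], 0.3], [[0, 0, -0.15], [0, 0, 0], 0.3], [[0, 0, -0.25], [0, 0, 0], 0.3], [[0, 0, -0.35], [0, 0, 0], 0.3], [[0, 0, -0.35], [0, 0, 0], 0.3]]}}

```text
time: 14.2
tcp_pos: [0.5986, -0.2662, 0.2007]
ee_rot: [[1.0, 0.0, 0.01], [0.0, -1.0, -0.004], [0.01, 0.004, -1.0]]
contact_force: [0.1, -0.8, 0.5]
opening: 0.648
grip_force: 0.0
```

```bash
python3 - <<'E'
from h import *
go(.588,.05,.2,0)
go(.588,.253,.2,-21)
E
```

```text
t 14.2 shift [-0.026 -0.791 -0.002] turn [ 0.006 -0.013  0.   ] mm [ -11. -316.   -1.] yaw 0.0
t 14.2 shift [-0.026 -1.298 -0.004] turn [ 0.003 -0.014  0.467] mm [ -10. -519.   -2.] yaw 0.0
```

{"api": "move_arm", "payload": {"deltas": [[[-0.026, -1, 0], [0.006, -0.013, 0], 0.3], [[-0.026, -1, 0], [0.006, -0.013, 0], 0.3], [[-0.026, -1, 0], [0.006, -0.013, 0], 0.3], [[-0.026, -1, 0], [0.006, -0.013, 0], 0.3], [[-0.026, -1, 0], [0.006, -0.013, 0], 0.3], [[-0.026, -1, 0], [0.006, -0.013, 0], 0.3], [[-0.026, -1, 0], [0.006, -0.013, 0], 0.3], [[-0.026, -1, 0], [0.006, -0.013, 0], 0.3], [[-0.026, -1, 0], [0.006, -0.013, 0], 0.3]]}}

```text
time: 15.1
tcp_pos: [0.5856, 0.1398, 0.1937]
ee_rot: [[1.0, 0.006, -0.009], [0.006, -1.0, 0.005], [-0.009, -0.005, -1.0]]
contact_force: [0.1, 0.2, -0.4]
opening: 0.652
grip_force: 0.0
```

{"api": "move_arm", "payload": {"deltas": [[[0, -0.25, 0], [0, 0, 0], 0.3], [[0, -0.25, 0], [0, 0, 0], 0.3], [[0, -0.25, 0], [0, 0, 0], 0.3], [[0, -0.25, 0], [0, 0, 0], 0.3]]}}

```text
time: 15.5
tcp_pos: [0.5862, 0.235, 0.194]
ee_rot: [[1.0, 0.002, -0.009], [0.002, -1.0, 0.004], [-0.009, -0.004, -1.0]]
contact_force: [-0.9, 0.5, -0.2]
opening: 0.644
grip_force: 0.0
```

```bash
python3 - <<'E'
from h import *
c=wrist("pics/w7.png");pickle.dump(c,open("c7.pkl","wb"))
im=c["image"].astype(int);r,g,b=im[...,0],im[...,1],im[...,2]
print(proj(c,[[.588,.253,.016],[.437,.2225,.012]]).round())
go(.588,.253,.055,0)
for nm,mk,P,z,rr in(("stamp",(r>135)&(r-b>45)&(g>95),[.588,.253,.016],.016,50),("rest",(r>125)&(abs(r-b)<40),[.437,.2225,.012],.012,60)):
    m=blob(mk,proj(c,P)[0],rr);w=hullw(c,m,z) if m.sum() else None
    if w is not None: print(nm,m.sum(),cv2.minAreaRect((w*1000).astype(np.float32)))
E
```

```text
[[257. 187.]
 [286. 317.]]
t 15.6 shift [ 0.007 -0.046  0.348] turn [-0.005  0.012  0.   ] mm [  3. -18. 139.] yaw 0.0
stamp 659 ((605.8574829101562, 246.98593139648438), (26.716880798339844, 29.399097442626953), 69.15315246582031)
rest 3116 ((436.3879699707031, 224.93409729003906), (53.58617401123047, 98.10586547851562), 58.54324722290039)
```

View pics/w7.png

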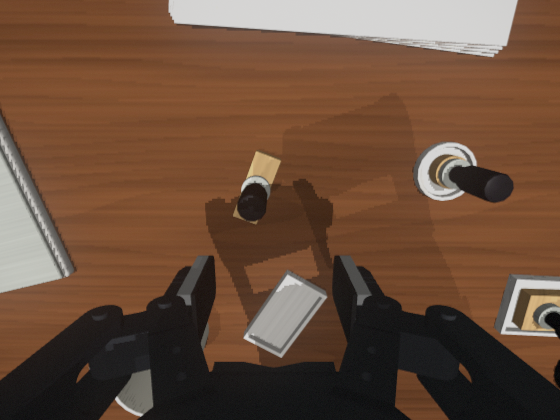

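The long stamp's base corners average (258,187), against a predicted (257,187), with its axis at −21°. The long rest measures 98×54 mm at (0.437,0.224), axis −31.5°. I'm picking up the long stamp at yaw 0.

{"api": "move_arm", "payload": {"deltas": [[[0.006, -0.045, 0], [-0.005, 0.012, 0], 0.3], [[0.006, -0.045, 0.1], [-0.005, 0.012, 0], 0.3], [[0.006, -0.045, 0.2], [-0.005, 0.012, 0], 0.3], [[0.006, -0.045, 0.3], [-0.005, 0.012, 0], 0.3], [[0.006, -0.045, 0.348], [-0.005, 0.012, 0], 0.3], [[0.006, -0.045, 0.35], [-0.005, 0.012, 0], 0.3], [[0.006, -0.045, 0.35], [-0.005, 0.012, 0], 0.3], [[0.006, -0.045, 0.35], [-0.005, 0.012, 0], -0.2], [[0.006, -0.045, 0.35], [-0.005, 0.012, 0], -0.7], [[0.006, -0.045, 0.35], [-0.005, 0.012, 0], -0.7]]}}

```text
time: 16.55
tcp_pos: [0.5883, 0.2535, 0.0563]
ee_rot: [[1.0, 0.0, 0.003], [0.0, -1.0, 0.002], [0.003, -0.002, -1.0]]
contact_force: [-0.8, 0.5, 6.5]
opening: 0.272
grip_force: 29.4
```

{"api": "move_arm", "payload": {"deltas": [[[0, 0, 0], [0, 0, 0], -0.7], [[0, 0, 0], [0, 0, 0], -0.7], [[0, 0, 0], [0, 0, 0], -0.7]]}}

```text
time: 16.85
tcp_pos: [0.5883, 0.2535, 0.0563]
ee_rot: [[1.0, 0.0, 0.003], [0.0, -1.0, 0.002], [0.003, -0.002, -1.0]]
contact_force: [-0.6, -0.4, 7.8]
opening: 0.273
grip_force: 29.4
```

```bash
python3 - <<'E'
from h import *
go(.437,.224,.1,-10.5)
E
```

```text
t 16.9 shift [-0.378  0.074 -0.111] turn [-0.002 -0.004  0.234] mm [-151.   29.  -44.] yaw 0.0
```

{"api": "move_arm", "payload": {"deltas": [[[0, 0, -0.05], [0, 0, 0], -0.7], [[0, 0, -0.1], [0, 0, 0], -0.7], [[-0.378, 0.074, -0.1], [-0.002, -0.003, 0.233], -0.7], [[-0.378, 0.074, -0.1], [-0.002, -0.003, 0.233], -0.7], [[-0.378, 0.074, -0.1], [-0.002, -0.003, 0.233], -0.7], [[-0.378, 0.074, -0.1], [-0.002, -0.003, 0.233], -0.7], [[-0.378, 0.074, -0.1], [-0.002, -0.003, 0.233], -0.7], [[-0.378, 0.074, -0.07], [-0.002, -0.003, 0.233], -0.7], [[-0.378, 0.074, -0.045], [-0.002, -0.003, 0.233], -0.7], [[-0.378, 0.074, -0.045], [-0.002, -0.003, 0.233], -0.7]]}}

```text
time: 17.85
tcp_pos: [0.4362, 0.2233, 0.0705]
ee_rot: [[0.983, -0.182, -0.005], [-0.182, -0.983, -0.002], [-0.004, 0.003, -1.0]]
contact_force: [-0.1, -0.8, -1.8]
opening: 0.272
grip_force: 29.8
```

```bash
python3 - <<'E'
from h import *
c=wrist("pics/w8.png")
go(.437,.224,.0603,-10.5)
E
```

```text
t 17.9 shift [ 0.001 -0.002  0.028] turn [0.003 0.004 0.   ] mm [ 0. -1. 11.] yaw -10.5
```

View pics/w8.png

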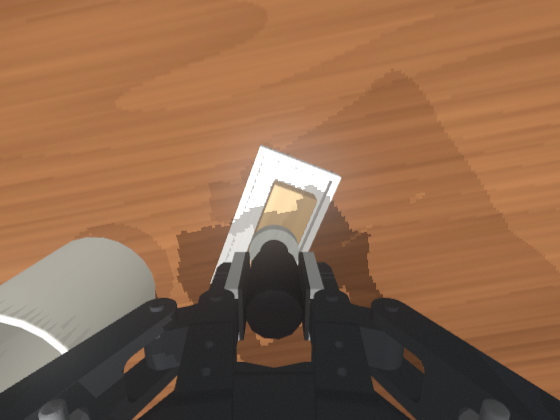

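The long base's far edge, (274,181)–(316,194), is parallel to and centred within the rest's sides (columns 247–337 at that row). Lowering.

{"api": "move_arm", "payload": {"deltas": [[[0, -0.001, 0.012], [0.003, 0.004, 0], -0.7], [[0, -0.001, 0.02], [0.003, 0.004, 0], -0.7], [[0, -0.001, 0.025], [0.003, 0.004, 0], -0.7], [[0, -0.001, 0.028], [0.003, 0.004, 0], -0.7], [[0, -0.001, 0.028], [0.003, 0.004, 0], -0.7]]}}

```text
time: 18.4
tcp_pos: [0.4365, 0.224, 0.0613]
ee_rot: [[0.983, -0.182, 0.002], [-0.182, -0.983, 0.001], [0.001, -0.001, -1.0]]
contact_force: [-0.6, 0.4, -1.3]
opening: 0.272
grip_force: 29.8
```

{"api": "move_arm", "payload": {"deltas": [[[0, 0, 0.002], [0, 0, 0], -0.7], [[0, 0, 0.004], [0, 0, 0], -0.7], [[0, 0, 0.004], [0, 0, 0], -0.7]]}}

```text
time: 18.7
tcp_pos: [0.4367, 0.2242, 0.0603]
ee_rot: [[0.983, -0.182, 0.002], [-0.182, -0.983, 0.002], [0.002, -0.002, -1.0]]
contact_force: [-2.7, 0.2, 4.3]
opening: 0.269
grip_force: 30.3
```

{"api": "move_arm", "payload": {"deltas": [[[0, 0, 0], [0, 0, 0], -0.3], [[0, 0, 0], [0, 0, 0], 0], [[0, 0, 0], [0, 0, 0], 0.3], [[0, 0, 0], [0, 0, 0], 0.3], [[0, 0, -0.05], [0, 0, 0], 0.3], [[0, 0, -0.15], [0, 0, 0], 0.3], [[0, 0, -0.25], [0, 0, 0], 0.3], [[0, 0, -0.35], [0, 0, 0], 0.3], [[-0.1, 0, -0.5], [0, 0, 0], 0.3], [[-0.1, 0, -0.5], [0, 0, 0], 0.3]]}}

```text
time: 19.7
tcp_pos: [0.3962, 0.2314, 0.2632]
ee_rot: [[0.983, -0.182, 0.006], [-0.182, -0.983, 0.003], [0.005, -0.004, -1.0]]
contact_force: [0.1, 0.6, -1.0]
opening: 0.648
grip_force: 0.0
```

```bash
python3 - <<'E'
from h import *
from rig import *
for n in("top","scene"):
    im=camera(n)["image"][:,:,::-1]
    if n=="scene": im=im[130:290,90:460]
    else: im=im[120:300,140:450]
    cv2.imwrite(f"pics/{n}9.png",cv2.resize(im,None,fx=2,fy=2,interpolation=cv2.INTER_CUBIC))
a=cv2.imread("pics/top9.png");b=cv2.imread("pics/scene9.png")[:240]
cv2.imwrite("pics/f.png",np.vstack([a[:, :620],b[:, :620]]))
E
```

```text
(no output)
```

View pics/f.png

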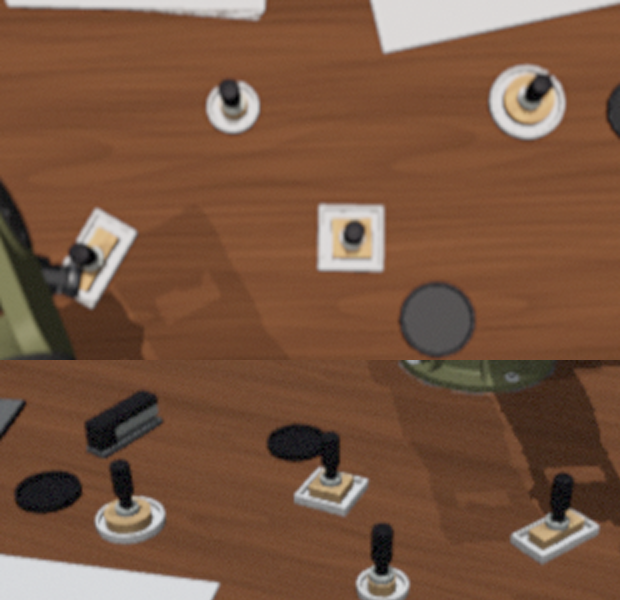

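All four stamps stand upright inside their own rests: small (233,106), large (528,102), square (352,237), long (100,257). The gripper is clear, so I'm handing in.

```bash
python3 -c "
from rig import *
print(sign_off())"
```

```text
the job is handed in; nothing more can be done
None
```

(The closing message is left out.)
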